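# Slide the workpiece to the inspection ring and hold the enabling handle level

## Task

Slide the white puck along the black plate, without lifting it off, from the yellow ring to the centre of the green ring, and let go of it there. Then, so that the camera can take its picture, press the yellow pad of the dead-man handle down until the handle is level, never so far as its bottom stop, and keep holding it level: the program finishes while still holding it. Leave the blue spare puck and the screwdriver where they are.

Things in the scene. Friction and masses are not known exactly. Their poses are not given: they have to be found in the camera images.
- plate: Fixed black plate, 240 (its x) x 300 (its y) x 12 mm; origin at the centre of its underside, z up, top 12 mm above it. A small grey camera on a 16 mm post stands at its far edge (137 mm along plate x, y 0), leaning inward to about x 95 mm, 155 mm high. The rings lie at x -45 mm, y +75 and -75 mm in its frame; which is green varies.
- green_ring: Flat green painted ring on the plate, 60 mm inner and 72 mm outer diameter; origin at its centre on the plate's top. Where the puck must go.
- yellow_ring: Flat yellow painted ring on the plate, same size; origin at its centre. The puck starts within it, up to 8 mm off centre.
- puck: White plastic cylinder, 50 mm diameter, 45 mm high, about 0.1 to 0.17 kg, standing upright loose on the plate; origin at the centre of its underside, z up; its yaw means nothing.
- stand: Fixed base of the dead-man handle: grey plate 170 (x) x 120 (y) x 10 mm; origin at the centre of its underside, z up. The handle points from its hinge to the stand's -x. Beside the pad, at x -40, y +50 mm, a 6 mm thick, 115 mm high post has white, green and red bands: the pad is opposite the green (64 to 86 mm high) when level.
- hinge (a point): Centre of the handle's hinge, at x +55 mm, y 0, 75 mm high in the stand's frame; the hinge axis runs along the stand's y, between two dark steel cheeks that reach 95 mm high.
- handle (a joint): Angle of the dead-man handle in rad: 0 released (pad end tilted 0.35 rad up), 0.35 level, 0.70 on its bottom stop; grows as the pad is pressed down. A spring always returns it: pressing at the pad takes about 4 N to start moving, 8 N at level, 12 N near the stop.
- pad (a point): Centre of the top face of the yellow pad at the handle's end, 95 mm from the hinge along the handle and 7 mm above the handle's axis; its x axis runs along the handle towards the hinge, z out of the pad's top face. The pad is 44 mm long, 34 mm wide, 14 mm thick. It is about 114 mm above the table when released; when the handle is level it is 82 mm high at x = -40 mm, y = 0 in the stand's frame.
- spare: Bystander: blue plastic puck, 40 mm diameter, 40 mm high, standing on the plate about 110 mm (plate +x) from the line between the rings; origin at the centre of its underside.
- screwdriver: Bystander: red-handled screwdriver, 130 mm long, lying on the table just in front of the stand (about 125 mm to the stand's -x from its origin), its length roughly along the stand's y; origin near its middle.

How it is judged:
By the outcome, as a careful person would: the job done as asked, in the order asked, and still so for the second after the job is handed in, while the arm keeps its last pose, push and grip.
It also fails if it takes over 48 s, if anything falls off the work surface, if the arm or the gripper's body presses on something with over 40 N, if the wrist force passes 120 N, or if a joint passes its speed limit or range.

## Robot

A 6-joint arm with a two-finger parallel gripper is mounted at the origin on the work surface. World frame = base frame: x ahead of the robot, y to its left, z up, the work surface at z = 0. Lengths are in m, angles in rad, forces in N, time in s.
With the tool pointing down it reaches from about 0.25 to 0.775 m from the base axis. Payload 4 kg.
Tool frame: the origin (TCP) lies at the very end of the fingers, on their centre line; the grasp point (between the pads) lies 19 mm behind it; x points along the fingers, y is the direction in which the jaws open and shut, and the axes are right-handed (so a half turn about x gives the same grasp; the last joint's range is limited). The gripper opens to 94 mm and grips with 3 to 60 N. Pads are 16 mm wide; open, the fingers measure 119 mm over their backs; the gripper's body (75 mm by 177 mm) begins 78 mm behind the grasp point.
Start: joints at [1.016, 0.087, 1.371, -0, 1.684, -0.103], TCP at [0.24, 0.495, 0.172] pointing down, gripper open.
Joint ranges: [-3.1, 3.1], [-0.76, 2.03], [0.27, 2.55], [-1.08, 4.22], [0.17, 2.65], [-2.57, 2.57]. Speed limits (rad/s): [2.79, 2.79, 3.14, 3.14, 3.14, 3.14].

## Interface

Orientations are given as [roll, pitch, yaw] about the fixed x, y, z axes, in that order (R = Rz(yaw) Ry(pitch) Rx(roll)).
In Python, from bench import robot gives the robot as it stands.
- The arm moves only by the tool carry_out, never from a script. Its argument "targets" is a list of rows, each a list of 5 numbers: the closure, from 0 (fully open) to 1 (shut), then the shift along the tool's x, y, z in cm, then the turn about the tool's x in degrees. In form: [[fingers, tx, ty, tz, turn], ...]. A call has 1 to 20 rows; each row shifts and turns the commanded pose from where the row before left it, along the tool's axes as they then stand; what a row does not reach is not made up. A row lasts 1/10 s, in which the tool goes at most 50 mm and 8.59 degrees, less where a joint would pass 70% of its speed; a pose out of reach is approached as far as the arm can. A call is refused whole if a number of a shift passes 5 or a number of a turn 8.59, either way. A call with a gripper value outside its range is refused whole. The fingers move at their own pace and stop on an object; the grip force is fixed at half the most. Time passes only in rows, so rows that do not move let the fingers close. It gives the time, the measured TCP pose, the force and the opening at its end, in the units of the state.
- robot.get_obs(): the state, without advancing time (a new reading comes with each control period).
- robot.snapshot(name): name is "scene" or "side" or "wrist"; returns a dict with "image" (420x560x3 uint8, red, green, blue), "camera_matrix" (3x3 intrinsics, pixels), "distortion" ([k1, k2, p1, p2, k3] as OpenCV has them; the pictures are not rectified), "pose" (4x4, takes a point from camera to world coordinates). Camera axes: x right, y up, looking along -z (the intrinsics and any distortion apply to the point x, -y, -z); pixel columns grow to the right and rows downward; lengths in m; the calibration is good to about 2 mm. A picture is of the moment at which its call begins. There is no depth.
- robot.close_job(): hands the job in, once; it reports no verdict.
The state is a dict: "time": time; "joint_positions": joint angles; "qvel": joint speeds; "joint_torque": joint torques, N m; "tool_pos": TCP position; "ee_rot": TCP orientation; "wrist_force": force on the tool from outside, world axes, zero at the start; "wrist_torque": the same for the moment, N m; "width": finger opening in m.
Only numpy, scipy, OpenCV 4.12 (cv2) and the standard library are available. Lean on these libraries where they do the work, as an engineer would, in place of code of your own. Each camera call takes 0.05 s, during which the arm holds its last target. There are 200 camera calls.

## Working session

There is one attempt and no reset: what is moved stays moved. The work goes in short steps, Python scripts to look and compute and a tool call to move; the robot and the scene stay as the last step left them, time stands still between calls to the robot, and variables do not carry over. Pictures are saved under pics/ and viewed, about 8 in all and at most 12, crops included, and the job is handed in when it is done.

Besides the shell and the picture viewer there is one more tool, called after ">>>" as name(argument=value, ...) on one line, values as JSON. carry_out: Moves the arm, as the interface text tells. Its arguments: {"type":"object","properties":{"targets":{"type":"array","items":{"type":"array","items":{"type":"number"}}}},"required":["targets"]}

```bash
mkdir -p pics; cat > h.py <<'E'
import numpy as np, cv2
from bench import robot
def snap(n,f=None):
    s=robot.snapshot(n)
    if f: cv2.imwrite('pics/'+f,s['image'][:,:,::-1])
    return s
def ray(s,uv):
    p=cv2.undistortPoints(np.array([[uv]],float),np.array(s['camera_matrix']),np.array(s['distortion']))[0,0]
    T=np.array(s['pose']); d=T[:3,:3]@np.array([p[0],-p[1],-1]); return T[:3,3],d
def plane(s,uv,z):
    o,d=ray(s,uv); return o+d*(z-o[2])/d[2]
def proj(s,P):
    T=np.array(s['pose']); c=T[:3,:3].T@(np.array(P,float)-T[:3,3]); c=c*[1,-1,-1]
    return cv2.projectPoints(c.reshape(1,1,3),np.zeros(3),np.zeros(3),np.array(s['camera_matrix']),np.array(s['distortion']))[0].ravel()
E
python3 - <<'E'
from h import *
for n in ('scene','side','wrist'):
    s=snap(n,n+'0.png'); print(n,np.round(s['pose'],3).tolist())
a=[cv2.imread(f'pics/{n}0.png') for n in('scene','side')]
o=robot.get_obs(); print(o)
E
```

```text
scene [[0.605, -0.661, 0.444, 0.906], [0.796, 0.499, -0.342, -0.296], [0.004, 0.56, 0.828, 0.779], [0.0, 0.0, 0.0, 1.0]]
side [[0.942, 0.263, -0.207, 0.381], [-0.335, 0.726, -0.6, -0.504], [-0.008, 0.635, 0.773, 0.705], [0.0, 0.0, 0.0, 1.0]]
wrist [[0.436, -0.875, -0.212, 0.179], [0.9, 0.423, 0.105, 0.524], [-0.002, -0.236, 0.972, 0.384], [0.0, 0.0, 0.0, 1.0]]
{'time': 0.15, 'joint_positions': array([ 1.01590626e+00,  8.77795431e-02,  1.37183670e+00,  8.82051809e-06,
        1.68363349e+00, -1.03115669e-01]), 'qvel': array([ 0.00049385, -0.00061313, -0.00437074,  0.00037909, -0.0006271 ,
        0.00245311]), 'joint_torque': array([ 3.24117282e-04, -3.40647840e+01, -3.02790356e+01,  7.15873134e-02,
        3.05894727e-02, -1.27536305e-04]), 'tool_pos': array([0.23987195, 0.49441892, 0.17061194]), 'ee_rot': array([-1.67920201,  1.56913922, -2.13097542]), 'wrist_force': array([ 0.03668799, -0.35065424,  0.22759732]), 'wrist_torque': array([ 0.02709158,  0.02742563, -0.01165818]), 'width': 0.09438248408764525}
```

View pics/scene0.png

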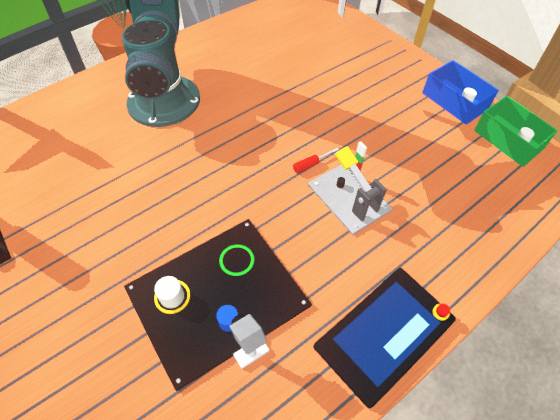

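View pics/side0.png

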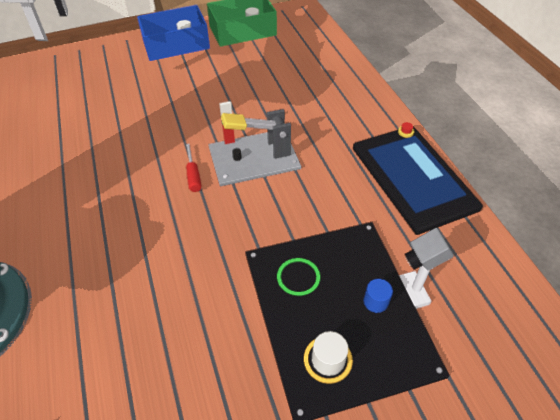

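The scene view shows the plate (corner screws at about (130,287), (248,223), (305,302), (178,381)). The puck is on the yellow ring at (170,293), the green ring at (237,260), the stand at (352,195) with its yellow pad at (347,157), and the screwdriver at (310,162). The side view shows the same layout. Next I'll measure these.

```bash
cat > m.py <<'E'
from h import *
def comps(s,lo,hi,amin=30):
    hsv=cv2.cvtColor(s['image'],cv2.COLOR_RGB2HSV); m=cv2.inRange(hsv,lo,hi)
    n,l,st,c=cv2.connectedComponentsWithStats(m)
    return [(c[i],st[i],l==i) for i in range(1,n) if st[i][4]>=amin]
def ell(mask):
    c,_=cv2.findContours(mask.astype(np.uint8),cv2.RETR_EXTERNAL,cv2.CHAIN_APPROX_NONE)
    return cv2.fitEllipse(cv2.convexHull(max(c,key=len)))
def tri(a,b):
    (o1,d1),(o2,d2)=a,b; A=np.stack([d1,-d2],1); t=np.linalg.lstsq(A,o2-o1,rcond=None)[0]
    p,q=o1+d1*t[0],o2+d2*t[1]; return (p+q)/2,np.linalg.norm(p-q)
E
python3 - <<'E'
from m import *
S={n:snap(n) for n in('scene','side')}
for n,s in S.items():
    print(n)
    for nm,lo,hi in(('green',(50,150,120),(70,255,255)),('yellow',(22,150,100),(32,255,255)),('white',(0,0,170),(180,50,255)),('blue',(105,180,80),(125,255,255)),('red',(0,190,80),(4,255,255))):
        for c,st,m in comps(s,lo,hi,25 if nm!='white' else 5):
            if c[1]<110 : continue
            e=ell(m) if st[4]>40 else None
            z={'green':.012,'yellow':.012,'white':.012,'blue':.03,'red':.012}[nm]
            print(nm,c.round(1),st.tolist(),'plane z',z,plane(s,e[0] if e and nm in('green','yellow') else c,z).round(4)[:2])
sc={'scene':[(130,287),(248,223),(305,302),(178,381)],'side':[(300,412),(253,255),(369,227),(439,371)]}
for n in sc: print(n,[plane(S[n],p,.012)[:2].round(3).tolist() for p in sc[n]])
i=[cv2.resize(S[n]['image'][y:y+110,x:x+130],None,fx=4,fy=4,interpolation=2) for n,x,y in(('scene',285,130),('side',180,90))]
cv2.imwrite('pics/stand.png',cv2.resize(np.hstack(i),(800,338))[:,:,::-1])
E
```

```text
scene
green [513.8 129.9] [475, 97, 82, 69, 2910] plane z 0.012 [0.6856 0.713 ]
green [235.9 260.1] [219, 244, 36, 32, 341] plane z 0.012 [ 0.5488 -0.1197]
yellow [346.  157.3] [335, 146, 24, 24, 308] plane z 0.012 [0.4797 0.2586]
yellow [174.2 301.1] [154, 280, 36, 34, 229] plane z 0.012 [ 0.5384 -0.2691]
yellow [438.5 313.5] [432, 303, 18, 18, 99] plane z 0.012 [0.889 0.136]
white [151.7 120. ] [148, 117, 9, 6, 31] plane z 0.012 [ 0.0646 -0.0667]
white [526.4 133.3] [519, 127, 15, 15, 152] plane z 0.012 [0.7125 0.7269]
white [361.2 148.7] [357, 142, 10, 15, 98] plane z 0.012 [0.4805 0.3097]
white [328.6 152.6] [319, 148, 20, 11, 41] plane z 0.012 [0.4406 0.234 ]
white [345.7 196.2] [308, 164, 84, 70, 2363] plane z 0.012 [0.5662 0.1756]
white [360.5 199.6] [359, 197, 4, 6, 19] plane z 0.012 [0.5941 0.1966]
white [246.3 224.1] [245, 223, 4, 3, 9] plane z 0.012 [ 0.4896 -0.0522]Traceback (most recent call last):
  File "<stdin>", line 8, in <module>
  File "m.py", line 8, in ell
    return cv2.fitEllipse(cv2.convexHull(max(c,key=len)))
           ~~~~~~~~~~~~~~^^^^^^^^^^^^^^^^^^^^^^^^^^^^^^^^
cv2.error: OpenCV(4.12.0) /io/opencv/modules/imgproc/src/shapedescr.cpp:361: error: (-201:Incorrect size of input array) There should be at least 5 points to fit the ellipse in function 'fitEllipseNoDirect'
```

```bash
python3 - <<'E'
from m import *
S={n:snap(n) for n in('scene','side')}
for n,s in S.items():
    print(n)
    for nm,lo,hi in(('green',(50,150,120),(70,255,255)),('yellow',(22,150,100),(32,255,255)),('white',(0,0,170),(180,50,255)),('blue',(105,180,80),(125,255,255)),('red',(0,190,80),(4,255,255))):
        for c,st,m in comps(s,lo,hi,30):
            if c[1]<110 : continue
            e=ell(m)[0] if nm in('green','yellow') else c
            z={'green':.012,'yellow':.012,'white':.012,'blue':.03,'red':.012}[nm]
            print(nm,c.round(1),st.tolist(),plane(s,e,z).round(4)[:2])
sc={'scene':[(130,287),(248,223),(305,302),(178,381)],'side':[(300,412),(253,255),(369,227),(439,371)]}
for n in sc: print(n,[plane(S[n],p,.012)[:2].round(3).tolist() for p in sc[n]])
P=[max([c for c in comps(S[n],(22,150,100),(32,255,255)) if c[0][1]<200],key=lambda c:c[1][4])[0] for n in S]
print('pad',tri(*[ray(S[n],p) for n,p in zip(S,P)]))
i=[cv2.resize(S[n]['image'][y:y+110,x:x+130],None,fx=4,fy=4,interpolation=2) for n,x,y in(('scene',285,130),('side',180,90))]
cv2.imwrite('pics/stand.png',cv2.resize(np.hstack(i),(800,338))[:,:,::-1])
E
```

```text
scene
green [513.9 129.9] [475, 97, 82, 69, 2913] [0.6866 0.7086]
green [236. 260.] [219, 244, 36, 32, 340] [ 0.5488 -0.1196]
yellow [345.9 157.3] [335, 146, 23, 24, 307] [0.4792 0.2583]
yellow [174.2 301. ] [154, 280, 36, 34, 227] [ 0.5388 -0.269 ]
yellow [438.6 313.5] [432, 303, 18, 18, 98] [0.889 0.136]
white [151.7 120. ] [148, 117, 9, 6, 31] [ 0.0646 -0.0667]
white [526.5 133.4] [519, 127, 16, 15, 152] [0.7127 0.7271]
white [361.1 148.6] [356, 142, 11, 15, 98] [0.4803 0.3096]
white [328.6 152.6] [319, 148, 20, 11, 41] [0.4406 0.234 ]
white [345.6 196.2] [308, 164, 84, 70, 2361] [0.5661 0.1756]
white [499.9 360.9] [381, 240, 179, 180, 15351] [1.0282 0.152 ]
white [168.5 291.4] [154, 276, 30, 32, 705] [ 0.5258 -0.2693]
white [246.8 340.4] [230, 314, 39, 54, 928] [ 0.7008 -0.2001]
white [415.5 324.8] [405, 315, 23, 23, 125] [0.8756 0.0758]
blue [392.8 343.1] [360, 300, 80, 86, 1962] [0.8737 0.0075]
blue [225.9 315.9] [217, 305, 21, 26, 365] [ 0.6435 -0.2069]
red [305.6 163.4] [293, 155, 26, 18, 250] [0.4335 0.1648]
red [442.6 310. ] [437, 304, 13, 13, 124] [0.8893 0.1417]
side
gree
[... 249 characters left out ...]
434. 255.] [422, 248, 26, 15, 40] [ 0.7872 -0.1611]
white [416.7 286.6] [400, 266, 31, 42, 731] [ 0.7268 -0.2061]
white [  3.3 335.7] [0, 330, 7, 12, 42] [ 0.0688 -0.0669]
white [329.1 352.6] [312, 332, 36, 43, 1219] [ 0.5446 -0.261 ]
blue [377.7 295. ] [364, 279, 29, 33, 719] [ 0.6513 -0.2056]
red [406.6 127.5] [402, 123, 11, 10, 85] [0.9078 0.1501]
red [228.6 135.4] [224, 129, 10, 14, 112] [0.5341 0.2581]
red [193.2 177. ] [187, 163, 14, 29, 288] [0.4343 0.1643]
scene [[0.47, -0.329], [0.489, -0.048], [0.708, -0.064], [0.688, -0.343]]
side [[0.472, -0.328], [0.49, -0.053], [0.707, -0.067], [0.686, -0.344]]
pad (array([0.53242184, 0.18822976, 0.1085197 ]), np.float64(0.0005497660114092536))
```

View pics/stand.png

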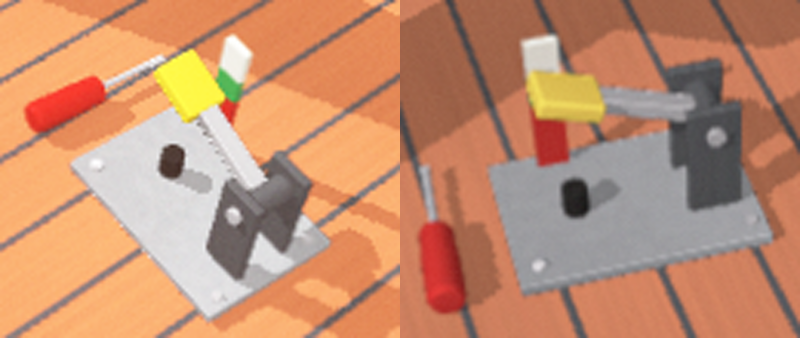

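The pad is at about (0.532, 0.188, 0.109), the green ring at (0.549, -0.120), and the plate yaw is about -0.07. Now I'll work out the axes of the moves.

```bash
cat >> m.py <<'E'
from scipy.spatial.transform import Rotation as Ro
def tool():
    o=robot.get_obs(); return o,Ro.from_euler('xyz',o['ee_rot']).as_matrix()
def shift(P):
    o,R=tool(); return (R.T@(np.array(P)-o['tool_pos'])*100).round(2)
def yawto(d):  # turn about tool x (deg) bringing jaw axis along +-d
    o,R=tool(); v=R.T@np.array([*d,0]); a=np.degrees(np.arctan2(v[2],v[1])); return a,(a+180)%360-180 if a>0 else a+180
def status():
    o,R=tool(); print('t',round(o['time'],2),'pos',o['tool_pos'].round(4),'F',o['wrist_force'].round(2),'w',round(o['width'],4),'q',o['joint_positions'].round(2)); print(R.round(3).tolist())
E
python3 - <<'E'
from m import *
status()
S={n:snap(n) for n in('scene','side')}
print('puck',tri(ray(S['scene'],(168.5,291.4)),ray(S['side'],(329.1,352.6))))
print(yawto((.07,.9975)),shift((.537,-.268,.2)))
E
```

```text
t 0.35 pos [0.2401 0.4947 0.1712] F [-0.26 -0.3  -0.24] w 0.0936 q [ 1.02  0.09  1.37 -0.    1.68 -0.1 ]
[[-0.0, 0.437, 0.9], [-0.0, 0.9, -0.437], [-1.0, -0.0, -0.0]]
puck (array([ 0.5385075 , -0.27017397,  0.03783372]), np.float64(0.00029194875392414446))
(np.float64(-21.87398103624404), np.float64(158.12601896375597)) [ -2.86 -55.66  60.01]
```

>>> carry_out(targets=[[0,-1,0,0,-7.3],[0,-1,0,0,-7.3],[0,-1,0,0,-7.3],[0,0,-4.1,1.94,0],[0,0,-4.1,1.94,0],[0,0,-4.1,1.94,0],[0,0,-4.1,1.94,0],[0,0,-4.1,1.94,0],[0,0,-4.1,1.94,0],[0,0,-4.1,1.94,0],[0,0,-4.1,1.94,0],[0,0,-4.1,1.94,0],[0,0,-4.1,1.94,0],[0,0,-4.1,1.94,0],[0,0,-4.1,1.94,0],[0,0,-4.1,1.94,0],[0,0,-4.1,1.94,0],[0,0,-4.1,1.94,0],[0,0,-4.1,1.94,0],[0,0,0,0,0]])

```text
time: 2.45
tool_pos: [0.5047, -0.1858, 0.1997]
ee_rot: [-2.747, 1.569, -2.822]
wrist_force: [1.0, -0.3, -0.4]
width: 0.0938
```

```bash
python3 - <<'E'
from m import *
status(); s=snap('wrist','w1.png'); print(shift((.537,-.268,.2)))
for c,st,m in comps(s,(0,0,170),(180,50,255),100): print('white',c,st,ell(m),plane(s,ell(m)[0],.057))
for c,st,m in comps(s,(22,150,100),(32,255,255),50): print('yel',st,plane(s,ell(m)[0],.012))
for c,st,m in comps(s,(50,150,120),(70,255,255),50): print('gr',st,plane(s,ell(m)[0],.012))
E
```

```text
t 2.45 pos [ 0.5047 -0.1858  0.1997] F [ 0.96 -0.29 -0.36] w 0.0938 q [-0.46  0.06  1.35 -0.    1.74 -1.95]
[[-0.002, 0.075, 0.997], [-0.001, 0.997, -0.075], [-1.0, -0.001, -0.002]]
[ 0.01 -8.22  3.9 ]
white [536.00696942 197.87882194] [ 507  141   53  118 4448] ((532.2520751953125, 198.03213500976562), (85.6123046875, 127.16571044921875), 18.31241798400879) [0.54174265 0.11091235 0.057     ]
white [187.60650186 238.98747037] [ 121  192  115  101 2953] ((178.98484802246094, 243.62075805664062), (55.05234146118164, 147.9973907470703), 52.188194274902344) [ 0.5671267 -0.3163607  0.057    ]
white [402.44272446 262.58575851] [ 363  226   81   67 1615] ((395.83477783203125, 260.9635314941406), (34.94570541381836, 105.72886657714844), 128.68795776367188) [ 0.60962798 -0.05275077  0.057     ]
white [  8.22608696 256.16521739] [  0 253  21  11 115] ((-36.02847671508789, 267.4864196777344), (12.791032791137695, 116.49955749511719), 75.18163299560547) [ 0.58062139 -0.60211969  0.057     ]
white [550.53603604 258.59009009] [537 253  23  16 222] ((557.77099609375, 260.3392639160156), (14.883041381835938, 41.21603775024414), 100.4769515991211) [0.6259653  0.15443606 0.057     ]
white [273.87733333 336.256     ] [259 327  25  25 375] ((273.7601013183594, 337.24151611328125), (24.321584701538086, 34.400604248046875), 124.58219909667969) [ 0.70666004 -0.21189314  0.057     ]Traceback (most recent call last):
  File "<stdin>", line 3, in <module>
  File "m.py", line 8, in ell
    return cv2.fitEllipse(cv2.convexHull(max(c,key=len)))
           ~~~~~~~~~~~~~~^^^^^^^^^^^^^^^^^^^^^^^^^^^^^^^^
cv2.error: OpenCV(4.12.0) /io/opencv/modules/imgproc/src/shapedescr.cpp:361: error: (-201:Incorrect size of input array) There should be at least 5 points to fit the ellipse in function 'fitEllipseNoDirect'
```

View pics/w1.png

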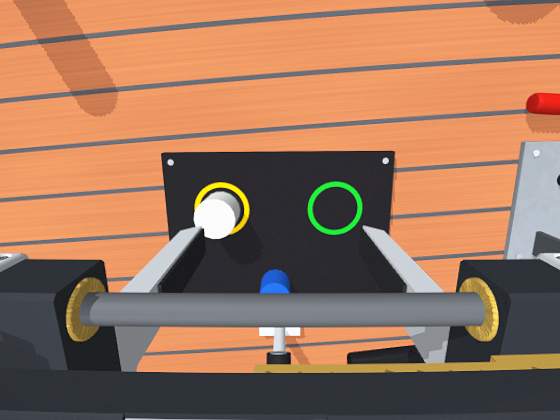

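The wrist view shows the puck top at about (216,216), the yellow ring at (221,209), and the green ring at (335,208). The move fell short, so I'll correct it.

>>> carry_out(targets=[[0,0,-2,0.98,0],[0,0,-2,0.98,0],[0,0,-2,0.98,0],[0,0,-2.2,0.98,0],[0,3,0,0,0],[0,2,0,0,0],[0,0,0,0,0],[0,0,0,0,0]])

```text
time: 3.3
tool_pos: [0.5375, -0.2645, 0.152]
ee_rot: [1.583, 1.57, 1.514]
wrist_force: [-0.2, -0.0, -0.4]
width: 0.0941
```

```bash
python3 - <<'E'
from m import *
status(); s=snap('wrist','w2.png'); print(shift((.537,-.268,.15)))
print('side/scene puck tops')
print(proj(s,(.5385,-.270,.057)))
for nm,lo,hi in(('yel',(22,150,100),(32,255,255)),('gr',(50,150,120),(70,255,255))):
  for c,st,m in comps(s,lo,hi,80): print(nm,c,st,plane(s,c,.012).round(4))
for n in('scene','side'):
  t=snap(n); 
  for c,st,m in comps(t,(0,0,170),(180,50,255),300):
    if 250<c[1] and st[4]<1500 and c[0]<345: print(n,c.round(1),st)
E
```

```text
t 3.3 pos [ 0.5375 -0.2645  0.152 ] F [-0.16 -0.02 -0.36] w 0.0941 q [-0.55  0.2   1.28  0.    1.66 -2.05]
[[0.0, 0.068, 0.998], [0.0, 0.998, -0.068], [-1.0, 0.0, -0.0]]
[ 0.31 -0.31 -0.1 ]
side/scene puck tops
[276.65714825 195.27025445]
yel [279.0511811  175.86745407] [247 155  63  59 762] [ 0.526  -0.2671  0.012 ]
gr [407.78997162 186.30274361] [ 377  156   63   62 1057] [ 0.5481 -0.1194  0.012 ]
scene [168.7 291.4] [154 276  30  32 722]
scene [251.1 347.9] [233 328  36  40 787]
```

View pics/w2.png

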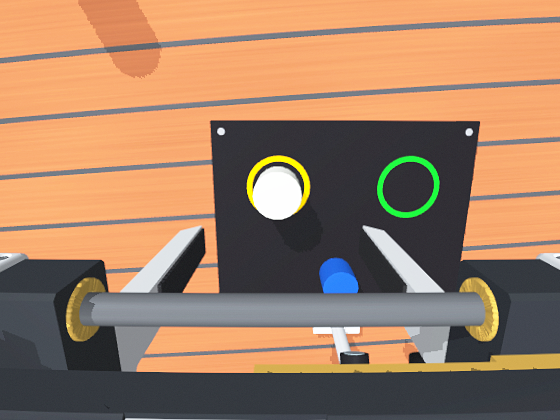

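The puck top appears at about (278,194), which agrees with the triangulated (0.538, -0.270) to about 1 mm. Descending now.

>>> carry_out(targets=[[0,0,-0.45,0.1,0],[0,3,0,0,0],[0,3,0,0,0],[0,2.5,0,0,0],[0,2,0,0,0],[0,1.2,0,0,0],[0,1.0,0,0,0],[0,0.5,0,0,0],[0,0,0,0,0],[0,0,0,0,0],[0,0,0,0,0]])

```text
time: 4.55
tool_pos: [0.539, -0.2707, 0.0207]
ee_rot: [-0.46, 1.569, -0.529]
wrist_force: [0.2, -0.5, 0.1]
width: 0.0939
```

```bash
python3 - <<'E'
from m import *
status();s=snap('wrist')
g=comps(s,(50,150,120),(70,255,255),80);print([plane(s,ell(c[2])[0],.012) for c in g])
s=snap('side','s1.png');cv2.imwrite('pics/s1c.png',cv2.resize(s['image'][230:420,220:460],None,fx=2.5,fy=2.5)[:,:,::-1])
E
```

```text
t 4.55 pos [ 0.539  -0.2707  0.0207] F [ 0.22 -0.5   0.11] w 0.0939 q [-0.56  0.28  1.46  0.    1.41 -2.06]
[[0.002, 0.069, 0.998], [-0.001, 0.998, -0.069], [-1.0, -0.001, 0.002]]
[array([ 0.54769148, -0.11934925,  0.012     ])]
```

View pics/s1c.png

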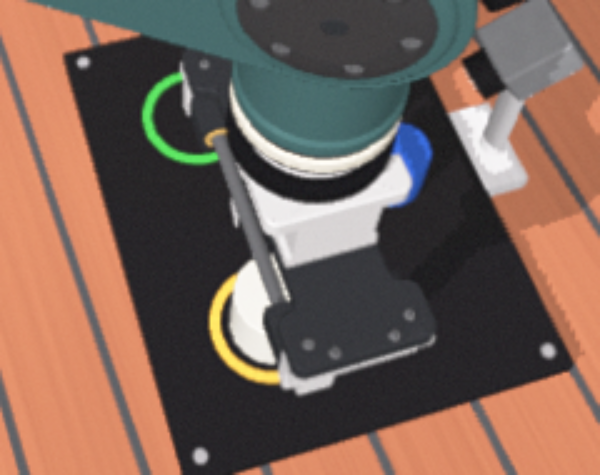

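The puck sits between the fingers inside the yellow ring, at crop pixel (255,320). Closing the gripper.

>>> carry_out(targets=[[0.3,0,0,0,0],[0.4,0,0,0,0],[0.45,0,0,0,0],[0.5,0,0,0,0],[0.6,0,0,0,0],[1,0,0,0,0],[1,0,0,0,0],[1,0,0,0,0]])

```text
time: 5.45
tool_pos: [0.5383, -0.2701, 0.0194]
ee_rot: [1.654, 1.571, 1.584]
wrist_force: [-0.1, 0.3, 0.7]
width: 0.0477
```

```bash
python3 - <<'E'
from m import *
status();print(shift((.5485,-.1198,.0207)))
E
```

```text
t 5.45 pos [ 0.5383 -0.2701  0.0194] F [-0.06  0.26  0.72] w 0.0477 q [-0.56  0.28  1.46  0.    1.41 -2.06]
[[-0.0, 0.069, 0.998], [0.0, 0.998, -0.069], [-1.0, 0.0, -0.0]]
[-0.13 15.07 -0.02]
```

```bash
python3 - <<'E'
from m import *
status();s=snap('wrist','w3.png');print(proj(s,(.538,-.270,.057)),proj(s,(.538,-.270+.025,.057)),proj(s,(.538-.025,-.270,.057)))
for c,st,m in comps(s,(0,0,150),(180,60,255),300): print(c.round(1),st)
E
```

```text
t 5.45 pos [ 0.5383 -0.2701  0.0194] F [-0.06  0.26  0.72] w 0.0477 q [-0.56  0.28  1.46  0.    1.41 -2.06]
[[-0.0, 0.069, 0.998], [0.0, 0.998, -0.069], [-1.0, 0.0, -0.0]]
[282.50488139 241.03864425] [324.28659618 238.30905372] [279.56281677 200.48554173]
[107.5 184.4] [ 34 177 145  16 714]
[281.7 235.2] [ 242  188   81   93 5916]
[213.1 261.9] [ 190  226   50   67 1560]
[350.1 262. ] [ 325  226   50   67 1589]
[ 15.5 272.2] [   0  253   36   38 1152]
[545.6 272.7] [ 528  253   32   39 1035]
[ 31.4 308.8] [   0  297   65   24 1411]
[530. 309.] [ 500  297   60   24 1262]
[289.2 311. ] [ 186  299  202   25 4581]
[ 23.9 347.1] [   0  325   54   45 2104]
[537.3 347.3] [ 511  324   49   46 1953]
[203.5 342.8] [194 327  23  37 591]
[360.1 342.3] [347 327  24  37 620]
```

View pics/w3.png

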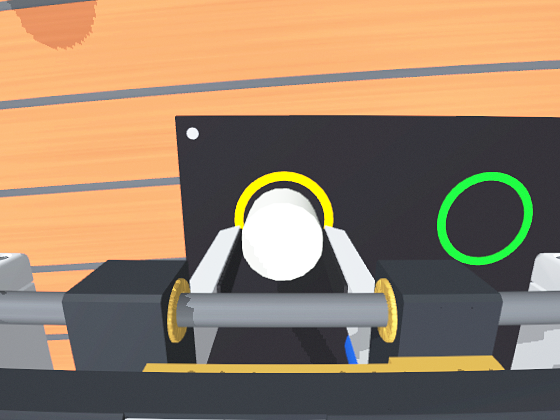

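The puck is gripped and centred on the TCP: its top is centred at about (282,241), against (282.5,241) predicted. The green ring is at (485,218). Sliding it now.

>>> carry_out(targets=[[1,0,0.4,0,0],[1,0,0.8,0,0],[1,0,1.2,0,0],[1,0,1.3,0,0],[1,0,1.3,0,0],[1,0,1.3,0,0],[1,0,1.3,0,0],[1,0,1.3,0,0],[1,0,1.3,0,0],[1,0,1.3,0,0],[1,0,1.2,0,0],[1,0,0.9,0,0],[1,0,0.6,0,0],[1,0,0.4,0,0],[1,0,0.2,0,0],[1,0,0,0,0],[1,0,0,0,0]])

```text
time: 7.2
tool_pos: [0.5485, -0.1229, 0.0194]
ee_rot: [2.294, 1.571, 2.224]
wrist_force: [0.0, 0.3, -1.3]
width: 0.0478
```

```bash
python3 - <<'E'
from m import *
status();s=snap('wrist','w4.png');print(shift((.5484,-.1197,.0195)))
for c,st,m in comps(s,(50,150,120),(70,255,255),80): print('gr',st,ell(m),plane(s,ell(m)[0],.012).round(4))
for c,st,m in comps(s,(0,0,150),(180,60,255),3000): print(c.round(1),st, plane(s,(st[0]+st[2]/2,st[1]+st[3]-st[2]/2),.057))
E
```

```text
t 7.2 pos [ 0.5485 -0.1229  0.0194] F [ 0.04  0.26 -1.32] w 0.0478 q [-0.32  0.19  1.56  0.    1.39 -1.82]
[[-0.0, 0.07, 0.998], [0.0, 0.998, -0.07], [-1.0, 0.0, -0.0]]
[-0.01  0.32 -0.03]
gr [ 237  171  100   58 1429] ((287.08819580078125, 215.6900177001953), (89.52297973632812, 98.04846954345703), 94.89807891845703) [ 0.5459 -0.1191  0.012 ]
[281.7 235.2] [ 242  188   81   93 5912] [ 0.54792503 -0.12267163  0.057     ]
[288.4 311.1] [ 186  299  202   25 4598] [ 0.53717983 -0.11927575  0.057     ]
```

View pics/w4.png

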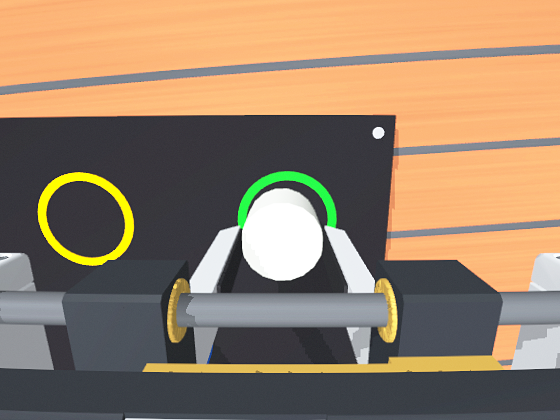

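>>> carry_out(targets=[[1,0.05,0,0,0],[1,0.03,0.1,0,0],[1,0,0.1,0,0],[1,0,0.1,0,0],[1,0,0.03,0,0],[1,0,0,0,0]])

```text
time: 7.85
tool_pos: [0.5495, -0.1198, 0.0194]
ee_rot: [-0.494, 1.569, -0.563]
wrist_force: [-0.0, -1.4, 4.1]
width: 0.0479
```

```bash
python3 - <<'E'
from m import *
for i in range(4):
    s=snap('wrist');status()
for c,st,m in comps(s,(50,150,120),(70,255,255),80): print('gr',st)
E
```

```text
t 7.9 pos [ 0.5495 -0.1198  0.0194] F [-0.03 -2.83  4.14] w 0.0478 q [-0.32  0.19  1.56 -0.    1.39 -1.82]
[[0.002, 0.07, 0.998], [-0.001, 0.998, -0.07], [-1.0, -0.001, 0.002]]
t 7.95 pos [ 0.5495 -0.1198  0.0194] F [ 0.82 -2.46  4.32] w 0.0479 q [-0.32  0.19  1.56 -0.    1.39 -1.82]
[[0.002, 0.07, 0.998], [-0.001, 0.998, -0.07], [-1.0, -0.001, 0.002]]
t 8.0 pos [ 0.5494 -0.1198  0.0193] F [-0.07 -2.64  5.42] w 0.0479 q [-0.32  0.19  1.56 -0.    1.39 -1.82]
[[0.002, 0.07, 0.998], [-0.001, 0.998, -0.07], [-1.0, -0.001, 0.002]]
t 8.05 pos [ 0.5495 -0.1198  0.0194] F [-0.41 -3.53  4.23] w 0.0478 q [-0.32  0.19  1.56 -0.    1.39 -1.82]
[[0.002, 0.07, 0.998], [-0.001, 0.998, -0.07], [-1.0, -0.001, 0.002]]
gr [ 233  170  100   59 1455]
```

The puck is on the plate and centred, with the wrist pressing down about 4 N. Now releasing, then rising.

>>> carry_out(targets=[[0.4,0,0,0,0],[0.2,0,0,0,0],[0,0,0,0,0],[0,0,0,0,0],[0,0,0,0,0],[0,-1,0,0,0],[0,-2,0,0,0],[0,-3,0,0,0],[0,-4,0,0,0],[0,-4,0,0,0],[0,-4,0,0,0],[0,0,0,0,0],[0,0,0,0,0]])

```text
time: 9.35
tool_pos: [0.5496, -0.1195, 0.2008]
ee_rot: [-0.203, 1.567, -0.272]
wrist_force: [0.5, 0.3, -0.3]
width: 0.094
```

```bash
python3 - <<'E'
from m import *
status();s=snap('wrist','w5.png')
for c,st,m in comps(s,(50,150,120),(70,255,255),80): print('gr',st,c)
for c,st,m in comps(s,(0,0,150),(180,60,255),800): print(c.round(1),st, plane(s,(st[0]+st[2]/2,st[1]+st[3]-st[2]/2),.057))
print(shift((.5324,.1882,.2)))
S={n:snap(n) for n in('scene','side')}
# stand: grey plate screws/corners from crop (crop px/3.077+offset)
k=520/400
f=lambda n,p:((p[0]-(400 if n=='side' else 0))*k/4+(285 if n=='scene' else 180), p[1]*440/338/4+(130 if n=='scene' else 90))
for n,ps in(('scene',[(70,162),(208,318),(328,242)]),('side',[(490,167),(523,290),(770,240)])):
    print(n,[plane(S[n],f(n,p),.010)[:2].round(4).tolist() for p in ps])
for n,ps in(('scene',[(97,164),(219,297)]),('side',[(539,265),(752,219)])):
    print(n,'screw',[plane(S[n],f(n,p),.012)[:2].round(4).tolist() for p in ps])
E
```

```text
t 9.35 pos [ 0.5496 -0.1195  0.2008] F [ 0.53  0.32 -0.27] w 0.094 q [-0.32  0.11  1.29  0.    1.74 -1.82]
[[0.004, 0.07, 0.998], [-0.001, 0.998, -0.07], [-1.0, -0.001, 0.004]]
gr [254 149  57  52 632] [282.49525316 168.16772152]
[510.2 167.2] [ 455  109  105  127 9446] [0.5661104  0.14571848 0.057     ]
[281.7 182.9] [ 261  160   43   46 1550] [ 0.54948013 -0.11909354  0.057     ]
[160.1 262.7] [ 120  226   82   67 1573] [ 0.623517  -0.2742811  0.057    ]
[402.4 262.8] [ 363  226   82   67 1720] [0.64397123 0.02450359 0.057     ]
[280.2 311.2] [  92  303  393   18 5947] [ 0.48229841 -0.10782521  0.057     ]
[430.  341.9] [ 405  327   45   36 1149] [0.77473419 0.06047689 0.057     ]
[210.7 355. ] [ 192  336   38   37 1296] [ 0.77513164 -0.23139662  0.057     ]
[-0.13 30.55 -3.75]
scene [[0.4815, 0.1316], [0.6488, 0.1202], [0.6554, 0.2377]]
side [[0.4882, 0.2474], [0.4798, 0.1285], [0.6443, 0.1159]]
scene screw [[0.4966, 0.1459], [0.6414, 0.1375]]
side screw [[0.4949, 0.1443], [0.6393, 0.1363]]
```

View pics/w5.png

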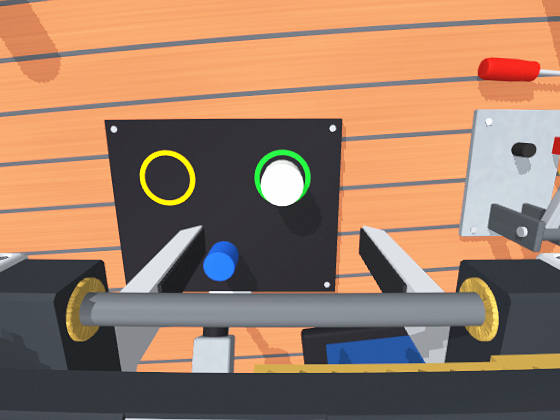

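The puck is inside the green ring, with its top at (282,182) → (0.5495, -0.1191), about 1 mm from the ring centre. It is standing free, and the spare hasn't moved. Next I'll move over the pad with the fingers closed.

>>> carry_out(targets=[[1,0,1.5,-0.2,0],[1,0,3,-0.4,0],[1,0,3,-0.4,0],[1,0,3,-0.4,0],[1,0,3,-0.4,0],[1,0,3,-0.4,0],[1,0,3,-0.4,0],[1,0,3,-0.4,0],[1,0,3,-0.4,0],[1,0,3,-0.4,0],[1,0,1.8,-0.28,0],[1,0,0,0,0],[1,2,0,0,0],[1,2,0,0,0],[1,1.5,0,0,0],[1,0,0,0,0],[1,0,0,0,0]])

```text
time: 11.2
tool_pos: [0.529, 0.1853, 0.1435]
ee_rot: [-2.785, 1.57, -2.855]
wrist_force: [-0.0, 0.3, 0.3]
width: 0.0006
```

```bash
python3 - <<'E'
from m import *
status();print(shift((.5301,.1861,.125)))
a=snap('scene')['image'][100:240,270:410];b=snap('side')['image'][60:200,170:310]
cv2.imwrite('pics/p1.png',cv2.resize(np.hstack([a,b]),(800,400),interpolation=2)[:,:,::-1])
E
```

```text
t 11.2 pos [0.529  0.1853 0.1435] F [-0.02  0.29  0.27] w 0.0006 q [ 0.24  0.12  1.39 -0.    1.63 -1.26]
[[-0.001, 0.07, 0.998], [-0.0, 0.998, -0.07], [-1.0, -0.0, -0.001]]
[1.85 0.08 0.11]
```

View pics/p1.png

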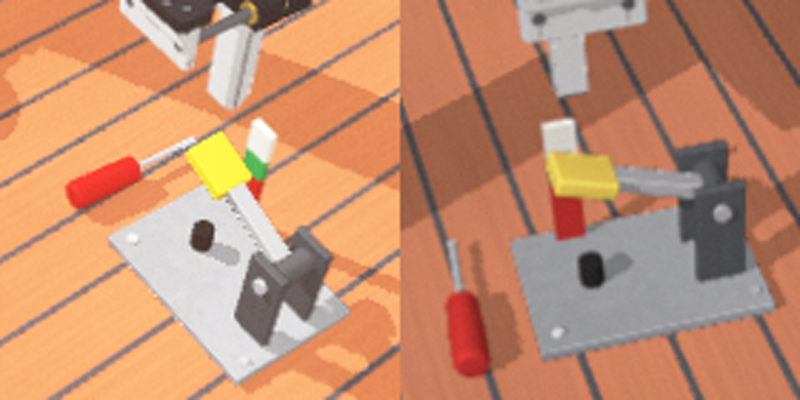

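Fingers (tip at (232,100) in the left half, (572,92) in the right) are above the yellow pad at (218,165) and (583,175). I'll press partway and check the force.

>>> carry_out(targets=[[1,0.8,0,0.1,0],[1,0.8,0,0,0],[1,0.5,0,0,0],[1,0.5,0,0,0],[1,0.5,0,0,0],[1,0.5,0,0,0],[1,0.5,0,0,0],[1,0,0,0,0],[1,0,0,0,0]])

```text
time: 12.2
tool_pos: [0.5301, 0.1857, 0.1026]
ee_rot: [2.951, 1.571, 2.882]
wrist_force: [-0.6, 0.1, -0.3]
width: 0.0004
```

```bash
python3 - <<'E'
from m import *
status();print(shift((.5301,.1861,.082)))
E
```

```text
t 12.2 pos [0.5301 0.1857 0.1026] F [-0.6   0.08 -0.3 ] w 0.0004 q [ 0.24  0.14  1.45  0.    1.55 -1.27]
[[-0.0, 0.069, 0.998], [0.0, 0.998, -0.069], [-1.0, 0.0, -0.0]]
[ 2.06  0.04 -0.  ]
```

```bash
python3 - <<'E'
from m import *
a=snap('scene')['image'][100:240,270:410];b=snap('side')['image'][60:200,170:310];status()
cv2.imwrite('pics/p2.png',cv2.resize(np.hstack([a,b]),(800,400),interpolation=2)[:,:,::-1])
E
```

```text
t 12.3 pos [0.5304 0.1858 0.103 ] F [0.3  0.11 0.55] w 0.0006 q [ 0.24  0.14  1.45  0.    1.55 -1.27]
[[0.001, 0.069, 0.998], [0.0, 0.998, -0.069], [-1.0, 0.0, 0.001]]
```

View pics/p2.png

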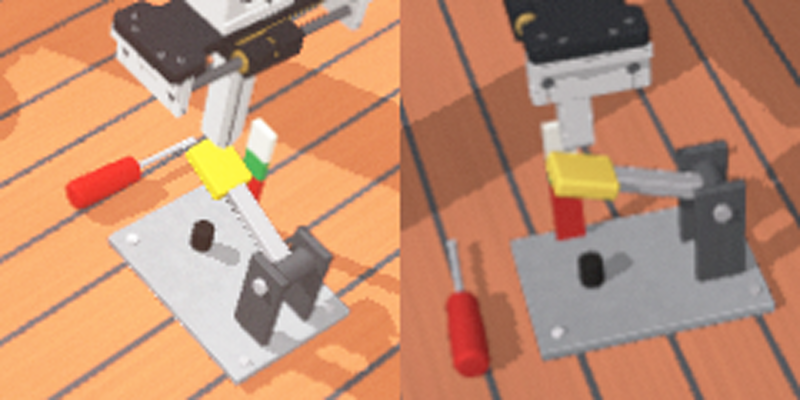

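```bash
python3 - <<'E'
from m import *
S={n:snap(n) for n in('scene','side')}
o,R=tool()
for n in S:
    print(n,'tcp',proj(S[n],o['tool_pos']).round(1),'pad rel',proj(S[n],(.5363,.1857,.114)).round(1))
    for c,st,m in comps(S[n],(22,120,80),(32,255,255)):
        if c[1]<200: print(c,st,cv2.boxPoints(cv2.minAreaRect(np.argwhere(m)[:,::-1].astype(np.float32))).round(1).tolist())
ps=dict(scene=(347.7,150),side=(231,111)); print('tip seen',tri(*[ray(S[n],ps[n]) for n in S]))
# pad top-face corners by eye from crop (scale 1/2.857)
sc=[(188,158),(222,140),(250,170),(213,190)]; sd=[(548,178),(553,153),(616,158),(613,182)]
sc=[(270+x/2.857,100+y/2.857) for x,y in sc]; sd=[(170+(x-400)/2.857,60+y/2.857) for x,y in sd]
for a,b in zip(sc,sd): print(tri(ray(S['scene'],a),ray(S['side'],b)))
E
```

```text
scene tcp [344.1 159. ] pad rel [346.6 157.3]
[345.84561404 158.14736842] [335 149  24  21 285] [[333.6000061035156, 153.39999389648438], [346.3999938964844, 144.39999389648438], [358.29998779296875, 161.39999389648438], [345.5, 170.39999389648438]]
side tcp [232.9 124.2] pad rel [235.4 119.1]
[233.47852761 121.03067485] [222 113  25  17 326] [[220.39999389648438, 126.4000015258789], [222.1999969482422, 112.30000305175781], [247.3000030517578, 115.4000015258789], [245.60000610351562, 129.60000610351562]]
[405.26086957 133.63768116] [398 128  17  10  69] [[397.5, 136.60000610351562], [398.1000061035156, 127.9000015258789], [414.20001220703125, 129.10000610351562], [413.6000061035156, 137.8000030517578]]
tip seen (array([0.53084882, 0.19093384, 0.13030778]), np.float64(0.0015620323371756482))
(array([0.51148625, 0.17963329, 0.11146564]), np.float64(0.012784682161800814))
(array([0.51938509, 0.20523316, 0.11539813]), np.float64(0.0034419343884337698))
(array([0.55734407, 0.19624322, 0.11336543]), np.float64(0.008000625145516516))
(array([0.54982688, 0.16820995, 0.11099889]), np.float64(0.0031524501958574004))
```

```bash
python3 - <<'E'
from m import *
S={n:snap(n) for n in('scene','side')}
a=[(232,104),(572,94)]
p=(270+232/2.857,100+104/2.857),(170+172/2.857,60+94/2.857)
print(tri(ray(S['scene'],p[0]),ray(S['side'],p[1])), [proj(S[n],(.529,.1853,.1435)).round(1) for n in S],p)
E
```

```text
(array([0.53243776, 0.1903996 , 0.17258985]), np.float64(0.0004958545625760849)) [array([346.2, 146.1]), array([230.5, 107.8])] ((351.20406020301016, 136.40182009100454), (230.2030101505075, 92.9016450822541))
```

The visible finger end is about 27–29 mm above the reported TCP in both views, and there is no contact force yet. So I'll go down by contact force and vision instead of TCP height.

>>> carry_out(targets=[[1,0.3,0,0,0],[1,0.3,0,0,0],[1,0.2,0,0,0],[1,0,0,0,0]])

```text
time: 12.9
tool_pos: [0.5298, 0.1856, 0.094]
ee_rot: [-2.881, 1.57, -2.95]
wrist_force: [-0.4, -0.6, -0.5]
width: 0.0002
```

>>> carry_out(targets=[[1,0.3,0,0,0],[1,0,0,0,0],[1,0,0,0,0]])

```text
time: 13.2
tool_pos: [0.5301, 0.1857, 0.0916]
ee_rot: [3.1, 1.571, 3.03]
wrist_force: [-0.9, -0.8, 0.1]
width: 0.0003
```

>>> carry_out(targets=[[1,0.3,0,0,0],[1,0,0,0,0],[1,0,0,0,0]])

```text
time: 13.5
tool_pos: [0.5301, 0.1857, 0.0886]
ee_rot: [-3.068, 1.571, -3.137]
wrist_force: [-0.2, -0.3, -0.2]
width: 0.0007
```

>>> carry_out(targets=[[1,0.3,0,0,0],[1,0,0,0,0],[1,0,0,0,0]])

```text
time: 13.8
tool_pos: [0.5301, 0.1857, 0.0856]
ee_rot: [2.484, 1.571, 2.415]
wrist_force: [-0.4, -0.4, -0.8]
width: 0.0004
```

```bash
cat > y.py <<'E'
from m import *
status()
for n in('scene','side'):
    s=snap(n)
    for c,st,m in comps(s,(20,110,70),(34,255,255)):
        if c[1]<200 and c[0]<380: print(n,c.round(1),st)
    if n=='scene':
        for r in range(140,168,2): print(r,[''.join('Y' if 20<=h<=34 and a>110 else 'w' if a<60 else '.' for h,a,v in cv2.cvtColor(s['image'][r:r+1,325:370],cv2.COLOR_RGB2HSV)[0])][0])
    else:
        for r in range(96,134,2): print(r,''.join('Y' if 20<=h<=34 and a>110 else 'w' if a<60 else 'R' if (h<6 and a>190) else '.' for h,a,v in cv2.cvtColor(s['image'][r:r+1,215:255],cv2.COLOR_RGB2HSV)[0]))
E
python3 y.py
```

```text
t 13.8 pos [0.5301 0.1857 0.0856] F [-0.42 -0.38 -0.77] w 0.0004 q [ 0.24  0.15  1.48  0.    1.52 -1.27]
[[-0.0, 0.069, 0.998], [0.0, 0.998, -0.069], [-1.0, 0.0, -0.0]]
scene [346.1 159.8] [335 151  24  19 222]
140 wwwwwwwwww......wwwwwwwwwwwwwww..............
142 .wwwwwwwww......wwwwwwwwwwwwwww...www........
144 ...wwwwww......wwwwwwwwwwwwwww...wwwwww......
146 .....www.......wwwwwwwwwwwwww....wwwwwwww....
148 ...........ww..wwwwwwwwwwwwww...wwwwwwwwww...
150 .......wwwwww.wwwwwwwwwwwwww....wwwwwwwww....
152 ...wwwwwwwwYYYY.wwwwwwwwwwww....wwwwwwww.....
154 wwww.www..YYYYYYY.wwwwwwwwYYY......wwwww.....
156 .www.......YYYYYYYY.www.YYYYYY.......ww......
158 w...........YYYYYYYYYYYYYYYYYYY..........ww..
160 ..............YYYYYYYYYYYYYYYYYYY......ww....
162 ...............YYYYYYYYYYYYYYYYYY............
164 ................YYYYYYYYYYYYY.w..............
166 .............wwww.YYYYYYY.wwwwww.............
side [233.6 122.1] [221 113  26  17 284]
96 .wwwwwwwwwwwwwwwwwwwwwwwwwwwwwwwwwwwwwww
98 .wwwwwwwwwwwwwwwwwwwwwwwwwwwwwwwwwwwwwww
100 .wwwwwwwwwwwwwwwwwwwwwwwwwwwwwww........
102 ..wwwwwwwwwwwwwwwwwwwww.................
104 ..wwwwwwwwwwwwwwwwwwww..................
106 .....wwwwwwwwwwwwwwwwww.................
108 .....wwwwwwwwwwwwwwwwww.................
110 .....wwwwwwwwwwwwwwwwww.................
112 ......wwwwwwwwwwwwwwwww.................
114 .......YYYYYwwwwwwwwwww.................
116 ......YYYYYYwwwwwwwwwww.YYYYY...........
118 ......YYYYYYYwwwwww...YYYYYYYY..........
120 .......YYYYYYYYYYYYYYYYYYYYYYY.wwwwwwwww
122 .......YYYYYYYYYYYYYYYYYYYYYYYYwwwwwwwww
124 ........YYYYYYYYYYYYYYYYYYYYYYYYwwwwwwww
126 .........YYYYYYYYYYYYYYYYYYYYYYYwwwwwwww
128 ..............YYYYYYYYYYYYYYYYY.........
130 .........RRRRRRRRR......................
132 .........RRRRRRRRR..........ww..........
```

The finger end is now in front of the pad's top face and close to touching. Continuing down.

>>> carry_out(targets=[[1,0.3,0,0,0],[1,0,0,0,0],[1,0,0,0,0]])

```text
time: 14.2
tool_pos: [0.5305, 0.1859, 0.0833]
ee_rot: [0.408, 1.57, 0.339]
wrist_force: [-0.9, -0.5, 2.9]
width: 0.0005
```

>>> carry_out(targets=[[1,0.3,0,0,0],[1,0,0,0,0],[1,0,0,0,0]])

```text
time: 14.5
tool_pos: [0.5302, 0.1859, 0.0798]
ee_rot: [0.966, 1.57, 0.896]
wrist_force: [0.9, -0.4, 4.0]
width: 0.0002
```

>>> carry_out(targets=[[1,0.3,0,0,0],[1,0,0,0,0],[1,0,0,0,0]])

```text
time: 14.8
tool_pos: [0.5301, 0.1858, 0.0766]
ee_rot: [2.183, 1.571, 2.113]
wrist_force: [-0.8, 0.9, 4.4]
width: 0.0004
```

```bash
python3 y.py
```

```text
t 14.8 pos [0.5301 0.1858 0.0766] F [-0.76  0.89  4.35] w 0.0004 q [ 0.24  0.15  1.49  0.    1.5  -1.27]
[[-0.0, 0.069, 0.998], [0.0, 0.998, -0.069], [-1.0, 0.0, -0.0]]
scene [344.6 161.3] [334 152  23  19 200]
140 wwwwwwwwwwwww...wwwwwwwwwwwwwww..............
142 wwwwwwwwww......wwwwwwwwwwwwwww...www........
144 wwwwwwwwww.....wwwwwwwwwwwwwww...wwwwww......
146 .wwwwwwww......wwwwwwwwwwwwwww...wwwwwwww....
148 ...wwwwww..ww..wwwwwwwwwwwwww...wwwwwwwwww...
150 .....wwwwwwwwwwwwwwwwwwwwwwww...wwwwwwwww....
152 ...wwwwwwww.YYwwwwwwwwwwwwww....wwwwwwww.....
154 wwww.www..YYYYwwwwwwwwwwwwww.......wwwww.....
156 .www.....YYYYYYYwwwwwwwwwwYY.........ww......
158 w.........YYYYYYYYwwwwww.YYYY............ww..
160 ...........YYYYYYYYYYYYYYYYYYYY........ww....
162 .............YYYYYYYYYYYYYYYYYYY.............
164 ..............YYYYYYYYYYYYYYYYY..............
166 .............wwwYYYYYYYYYY.wwww..............
side [232.8 125.2] [221 117  25  16 274]
96 .wwwwwwwwwwwwwwwwwwwwwwwwwwwwwwwwwwwwwww
98 .wwwwwwwwwwwwwwwwwwwwwwwwwwwwwwwwwwwwwww
100 .wwwwwwwwwwwwwwwwwwwwwwwwwwwwwwwwwwwwwww
102 ..wwwwwwwwwwwwwwwwwwwwwwwwwwwwwwwwwwwwww
104 ..wwwwwwwwwwwwwwwwwwwwwwwwwwwwwwww......
106 ..wwwwwwwwwwwwwwwwwwwwww................
108 ...wwwwwwwwwwwwwwwwwwww.................
110 .....wwwwwwwwwwwwwwwwww.................
112 ......wwwwwwwwwwwwwwwww.................
114 ......wwwwwwwwwwwwwwwww.................
116 ............wwwwwwwwwwww................
118 ......YYYYYYwwwwwwwwwwwwYYYY............
120 ......YYYYYYYwwwwwwwwwwwYYYYY...........
122 ......YYYYYYY.wwww..YYYYYYYYY.wwwwwwwwww
124 .......YYYYYYYYYYYYYYYYYYYYYYYwwwwwwwwww
126 .......YYYYYYYYYYYYYYYYYYYYYYYYwwwwwwwww
128 ........YYYYYYYYYYYYYYYYYYYYYYYwwwwwwwww
130 ........YYYYYYYYYYYYYYYYYYYYYY..........
132 ............................Y...........
```

Contact came at TCP z ≈ 0.084, so level should be at TCP z ≈ 0.048. I'll go most of the way and check.

>>> carry_out(targets=[[1,0.3,0,0,0],[1,0.3,0,0,0],[1,0.3,0,0,0],[1,0.3,0,0,0],[1,0.3,0,0,0],[1,0.3,0,0,0],[1,0.2,0,0,0],[1,0,0,0,0],[1,0,0,0,0],[1,0,0,0,0]])

```text
time: 15.9
tool_pos: [0.5289, 0.1857, 0.0568]
ee_rot: [-3.011, 1.568, -3.081]
wrist_force: [-4.5, 0.2, 6.9]
width: 0.0002
```

```bash
cat > z.py <<'E'
from m import *
status()
# predicted image of the pad box (front faces) for angles a, compare lowest yellow row / bbox / outline
C=np.array([.568,.1835]);yaw=-.069;ex=np.array([np.cos(yaw),np.sin(yaw)]);ey=np.array([-ex[1],ex[0]])
def w(x,y,z): return np.array([*(C+ex*x+ey*y),z])
for n in('scene','side'):
    s=snap(n)
    for c,st,m in comps(s,(20,110,70),(34,255,255)):
        if c[1]<200 and c[0]<380: print(n,'seen x',st[0],st[0]+st[2],'bottom',st[1]+st[3])
    for q in(0,.2,.3,.35,.4,.5):
        t=.35-q; u=np.array([-np.cos(t),np.sin(t)]);k=np.array([np.sin(t),np.cos(t)])
        P=np.array([proj(s,w(*(np.array([.055,0])+np.array([0,.075])+u*(.095+a)+k*h)[[0]],y,(np.array([.055,.075])+u*(.095+a)+k*h)[1])) for a in(-.022,.022) for y in(-.017,.017) for h in(-.007,.007)])
        print('  q',q,P.min(0).round(1),P.max(0).round(1))
E
python3 z.py
```

```text
t 15.9 pos [0.5289 0.1857 0.0568] F [-4.52  0.23  6.85] w 0.0002 q [ 0.24  0.16  1.52  0.    1.46 -1.27]
[[-0.003, 0.069, 0.998], [-0.0, 0.998, -0.069], [-1.0, -0.0, -0.003]]
scene seen x 332 355 bottom 175
  q 0 [332.9 145.8] [358.2 171.5]
  q 0.2 [330.4 150.7] [355.7 175. ]
  q 0.3 [329.7 153.6] [354.7 177. ]
  q 0.35 [329.4 155.2] [354.3 178.1]
  q 0.4 [329.3 156.8] [354.  179.3]
  q 0.5 [329.2 160.3] [353.5 181.7]
side seen x 220 245 bottom 140
  q 0 [220.8 112.4] [248.3 131.5]
  q 0.2 [219.7 120.6] [246.1 139.1]
  q 0.3 [219.7 123.5] [245.7 143.6]
  q 0.35 [219.8 125. ] [245.9 145.8]
  q 0.4 [220.  126.4] [246.3 148. ]
  q 0.5 [220.8 129.2] [247.2 152.1]
```

From the images the angle is ≈ 0.265 rad (scene 0.275, side 0.255), the same as the height model gives. It needs about 8.5 mm more.

>>> carry_out(targets=[[1,0.2,0,0,0],[1,0.2,0,0,0],[1,0.2,0,0,0],[1,0.15,0,0,0],[1,0.1,0,0,0],[1,0,0,0,0],[1,0,0,0,0],[1,0,0,0,0]])

```text
time: 16.8
tool_pos: [0.5282, 0.1857, 0.0485]
ee_rot: [-3.03, 1.567, -3.099]
wrist_force: [-6.1, 0.5, 7.9]
width: 0.0002
```

```bash
python3 z.py | grep -v 'q 0\.[25]$'; python3 - <<'E'
from m import *
S={n:snap(n) for n in('scene','side')}
a=S['scene']['image'][100:240,270:410];b=S['side']['image'][60:200,170:310]
cv2.imwrite('pics/p3.png',cv2.resize(np.hstack([a,b]),(800,400),interpolation=2)[:,:,::-1])
for n,s in S.items():
    for c,st,m in comps(s,(50,150,120),(70,255,255),20):
        if c[1]>130 and c[0]<400: print(n,'green',st,c.round(1))
    for c,st,m in comps(s,(105,180,80),(125,255,255),200): 
        if c[0]<380:print(n,'blue',c.round(1))
    for c,st,m in comps(s,(0,190,80),(4,255,255),150):
        if c[0]<400: print(n,'red',c.round(1))
s=S['scene']
for c,st,m in comps(s,(0,0,170),(180,50,255),300):
    if st[4]<1500 and c[0]<260: print('puck',c.round(1),st)
print('pred puck shift in green',proj(s,(.5484,-.1197,.0345)))
E
```

```text
t 16.8 pos [0.5282 0.1857 0.0485] F [-6.08  0.47  7.85] w 0.0002 q [ 0.24  0.17  1.53  0.    1.45 -1.27]
[[-0.004, 0.069, 0.998], [-0.0, 0.998, -0.069], [-1.0, -0.0, -0.004]]
scene seen x 331 354 bottom 176
  q 0 [332.9 145.8] [358.2 171.5]
  q 0.2 [330.4 150.7] [355.7 175. ]
  q 0.3 [329.7 153.6] [354.7 177. ]
  q 0.35 [329.4 155.2] [354.3 178.1]
  q 0.4 [329.3 156.8] [354.  179.3]
  q 0.5 [329.2 160.3] [353.5 181.7]
side seen x 220 245 bottom 144
  q 0 [220.8 112.4] [248.3 131.5]
  q 0.2 [219.7 120.6] [246.1 139.1]
  q 0.3 [219.7 123.5] [245.7 143.6]
  q 0.35 [219.8 125. ] [245.9 145.8]
  q 0.4 [220.  126.4] [246.3 148. ]
  q 0.5 [220.8 129.2] [247.2 152.1]
scene green [219 249  35  27 226] [236.2 265.6]
scene blue [225.9 315.9]
scene red [305.7 163.3]
side green [277 263  43  32 252] [297.5 282.9]
side blue [170.2  32.5]
side blue [377.7 295. ]
side red [193.2 176.8]
puck [154.9   9. ] [127   0  44  22 562]
puck [86.9 44.9] [ 71  19  34  49 795]
puck [235.4 254.6] [223 239  25  32 653]
puck [247.9 340.6] [ 230  314   39   54 1135]
pred puck shift in green [235.33132354 254.57985468]
```

View pics/p3.png

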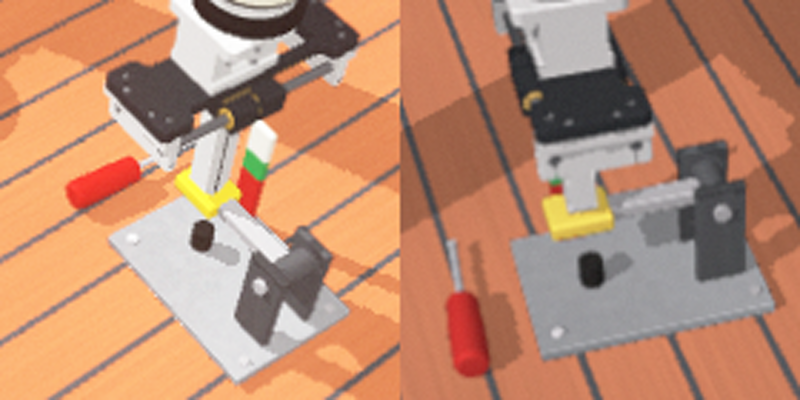

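The handle looks level, with the pad at (605,212) on the right and opposite the green band. Angle ≈ 0.33 from the images, and the push is 7.9 N against about 8 N expected at level. The puck, spare and screwdriver haven't moved. One last 1 mm trim, then hold.

>>> carry_out(targets=[[1,0.1,0,0,0],[1,0,0,0,0],[1,0,0,0,0],[1,0,0,0,0],[1,0,0,0,0],[1,0,0,0,0],[1,0,0,0,0],[1,0,0,0,0],[1,0,0,0,0],[1,0,0,0,0]])

```text
time: 18.0
tool_pos: [0.5282, 0.1858, 0.0476]
ee_rot: [-3.04, 1.567, -3.109]
wrist_force: [-6.4, -0.4, 8.9]
width: 0.0001
```

```bash
python3 z.py | grep -E 'seen|^t'; python3 -c "
from bench import robot
print(robot.close_job())"
```

```text
t 18.0 pos [0.5282 0.1858 0.0476] F [-6.41 -0.37  8.95] w 0.0001 q [ 0.24  0.17  1.53  0.    1.45 -1.27]
scene seen x 331 354 bottom 177
side seen x 220 245 bottom 144
the job is handed in; nothing more can be done
None
```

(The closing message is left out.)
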